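# Snap the lid of a storage box shut, tab by tab

## Robot

A 6-joint arm with a two-finger parallel gripper is mounted at the origin on a cart in front of the work surface, level with it; the furniture and walls round the work are solid. World frame = base frame: x ahead of the robot, y to its left, z up, the work surface at z = 0. Lengths are in m, angles in degrees, forces in N, time in s.
With the tool pointing down it reaches from about 0.25 to 0.725 m from the base axis. Payload 9.7 kg.
Tool frame: the origin (TCP) lies at the very end of the fingers, on their centre line; the grasp point (between the pads) lies 19 mm behind it; z points along the fingers, y is the line along which they close (so a half turn about z gives the same grasp; the last joint's range is limited). The gripper opens to 85 mm and grips with 20 to 120 N. Pads are 22 mm wide; open, the fingers measure 114 mm over their backs; the gripper's body (76 mm by 85 mm) begins 54 mm behind the grasp point. The pads swing forward as they close: fully open they stand 13 mm farther back than shut.
Start: joints at [63.942, 4.979, 10.078, 95.1, 0, 90], TCP at [0.242, 0.494, 0.231] pointing down, gripper open.
Joint ranges: [-179.16, 179.16], [-48.56, 103.87], [-65.8, 70.77], [-126.05, 130.52], [-82.76, 87.17], [-180, 180]. Speed limits (degrees/s): [127.2, 127.2, 147.25, 180, 180, 180].

## Interface

Orientations are given as [roll, pitch, yaw] about the fixed x, y, z axes, in that order (R = Rz(yaw) Ry(pitch) Rx(roll)).
In Python, from workcell import bot, viewer, finder gives the robot as it stands. The module is installed in compiled form; this text tells all that it offers.
- The arm moves only by the shell command python3 -m inch 'ROWS' [FORCE]. ROWS is JSON, a list that holds one entry, the list of rows, each a list of 7 numbers: the opening in per cent of the stroke, from 0 (shut) to 100 (fully open), then the shift along the tool's x, y, z in mm, then the turn, a rotation vector about the tool's x, y, z in degrees. In form: [[[grip, tx, ty, tz, ax, ay, az], ...]]. A call has 1 to 8 rows; each row shifts and turns the commanded pose from where the row before left it, along the tool's axes as they then stand; what a row does not reach is not made up. A row lasts 1/8 s, in which the tool goes at most 62.5 mm and 10.7 degrees, less where a joint would pass 70% of its speed; a pose out of reach is approached as far as the arm can. A call with a gripper value outside its range is refused whole. The fingers move at their own pace and stop on an object; FORCE is the grip in N (left out, the last holds). Time passes only in rows, so rows that do not move let the fingers close. It gives the time, the measured TCP pose, the force, the opening and the grip force at its end, in the units of the state.
- bot.get_obs(): the state, without advancing time (a new reading comes with each control period).
- viewer.camera(name): name is "side" or "top" or "wrist"; returns a dict with "pixels" (480x640x3 uint8, red, green, blue), "vfov" (degrees; the focal length in pixels is half the picture's height over the tangent of half this angle, whatever the lens; pixels are square), "cx", "cy" (the principal point, pixels), "R" (3x3) and "t" (3): a world point X has camera coordinates R X + t. Camera axes: x right, y down, z forward; pixel columns grow to the right and rows downward; lengths in m; the calibration is good to about 2 mm. A picture is of the moment at which its call begins. There is no depth.
- bot.job_done(): hands the job in; it is judged then, once.
Trained networks look in the newest picture that a camera, given by its name, has taken for a name from the list of things; names that differ only in an ending like _2 or _b are one class to them, and where a whole thing is asked for, a point or a joint stands for the part that bears it (a point fixed in the world has none). Each returns a list of dicts, best first, with "conf" (0 to 1); they miss things now and then, are a little off and sometimes report something else, mostly with a low value. They report only what shows in the picture. A call takes as long as a camera call. They do not tell look-alikes from the thing itself.
- finder.outline_of(camera, thing): "pixels" (480x640 bool, what is visible of it) and "extent" ([centre column, centre row, width, height] in pixels, round what is visible of it).
- finder.mark_of(camera, thing): "position" ([column, row] in pixels: a listed point, or the origin of a listed thing).
The state is a dict: "time": time; "q": joint angles; "qd": joint speeds; "joint_efforts": joint torques, N m; "ee_pos": TCP position; "tcp_rot": TCP orientation; "wrist_force": force on the tool from outside, world axes, zero at the start; "torque": the same for the moment, N m; "opening": finger opening in m; "grasp_force": force on a finger pad.
Only numpy, scipy, OpenCV 4.12 (cv2) and the standard library are available. Lean on these libraries where they do the work, as an engineer would, in place of code of your own. Each camera call takes 0.05 s, during which the arm holds its last target. There are 200 camera calls.

## Task

The blue lid lies loose on the round grey storage box on the desk. Press its three tabs down one after another, at the white marks, until every tab has clicked under its orange catch and the lid is fully home and level. Press firmly but with feeling, never with more than 40 N, and leave the other things on the desk where they are.

Things in the scene. Friction and masses are not known exactly. Their poses are not given: they have to be found in the camera images.
- box: open round grey box, fixed, 140 mm across, 50 mm high. Origin: centre of its underside. A black collar round it carries, at 0, 120, -120 deg from its x axis, hard ledges for the lid's tabs and 34 mm wide orange sprung catches: ramp, nose below it, top 14 mm above the ledge. The collar is set stiffly at an unmeasured height: ledges 51 to 61 mm above the desk, so the depth of the click must be felt.
- lid: loose rigid blue lid, 144 mm across, 4 mm thick, 3 tabs 40 mm wide reach 80 mm from its centre; 30 mm skirt in the box, 1.5 mm play. Origin: centre of the plate's underside, 76 mm above the desk at the start: it floats on a soft sprung pad (4 to 6 N) in the box. Home: 0 to 1.2 mm above the ledges. A pressed tab tips it; the push rises to 8 to 22 N, drops at the click, then the ledge is hard.
- stapler: bystander: red and black desk stapler, 140 x 34 x 53 mm; origin under its centre
- mug: bystander: white mug with small leaf pattern, 92 mm wide, 95 mm high; origin under its centre
- calculator: bystander: dark desk calculator, 118 x 70 x 12 mm; origin under its centre
- notes: bystander: block of yellow sticky notes, 76 x 77 x 22 mm; origin under its centre
- tab_1 (a point): middle of the white round mark, 20 mm across, on the lid's upper face at tab 1 (0 deg from the lid's x axis, the same as the box's), 56 mm from the lid's centre, 24 mm in from the tab's edge: press here with closed fingers, clear of the catch. 80 mm above the desk at the start, 55 to 66 mm when snapped home; a tab not yet snapped stands 5 mm or more above the snapped ones.
- tab_2 (a point): middle of the white round mark, 20 mm across, on the lid's upper face at tab 2 (120 deg from the lid's x axis, the same as the box's), 56 mm from the lid's centre, 24 mm in from the tab's edge: press here with closed fingers, clear of the catch. 80 mm above the desk at the start, 55 to 66 mm when snapped home; a tab not yet snapped stands 5 mm or more above the snapped ones.
- tab_3 (a point): middle of the white round mark, 20 mm across, on the lid's upper face at tab 3 (-120 deg from the lid's x axis, the same as the box's), 56 mm from the lid's centre, 24 mm in from the tab's edge: press here with closed fingers, clear of the catch. 80 mm above the desk at the start, 55 to 66 mm when snapped home; a tab not yet snapped stands 5 mm or more above the snapped ones.
Things that resemble listed ones, but are neither listed nor needed, are in the scene too. There is more than one size of the box; the job needs the smaller.

How it is judged (in metres and radians):
On the way, in this order (a step that is already met when the one before it is completed fails the run):
1. a first tab stays down under its catch with the fingers off the lid (z of any of tab_1, tab_2, tab_3 in the frame of box below 0.068 m and contact force between the fingers and lid below 0.5 N), for 0.2 s.
2. all three tabs stay down under their catches, the lid level, with the fingers off it (z of each of tab_1, tab_2, tab_3 in the frame of box below 0.068 m and angle between lid's own z axis and vertical below 0.03 rad and contact force between the fingers and lid below 0.5 N), for 0.2 s.
At the end, for the whole second after the job is handed in: All three tabs stay under their catches against the pad's push: each white mark less than 68 mm above the box's underside and the lid level within 0.03 rad, at rest; stapler, mug, calculator and sticky notes are within 30 mm of where they stood (z of each of tab_1, tab_2, tab_3 in the frame of box below 0.068 m and angle between lid's own z axis and vertical below 0.03 rad and linear speed of lid below 0.01 m/s and distance of each of stapler, mug, calculator, notes from where it was at the start of the episode below 0.03 m); the robot touches nothing.
It fails at once if the lid is pressed with more than 40 N (contact force between the fingers and lid above 40 N).
It fails at once if the stapler, mug, calculator or sticky notes are shifted by more than 30 mm (distance of any of stapler, mug, calculator, notes from where it was at the start of the episode above 0.03 m).
It also fails if it takes over 38 s, if anything falls off the work surface, if the arm or the gripper's body presses on something with over 40 N, if the wrist force passes 120 N, or if a joint passes its speed limit or range.

## Working session

There is one attempt and no reset: what is moved stays moved. The work goes in short steps, Python scripts to look and compute and a shell command to move; the robot and the scene stay as the last step left them, time stands still between calls to the robot, and variables do not carry over. Pictures are saved under pics/ and viewed, at most 10 in all, crops included, and the job is handed in when it is done.

```bash
mkdir -p pics; cat > h.py <<'E'
import numpy as np,cv2
from workcell import bot,viewer,finder
def cam(n,save=None):
    c=viewer.camera(n)
    if save: cv2.imwrite(save,cv2.cvtColor(c["pixels"],cv2.COLOR_RGB2BGR))
    return c
def ray(c,p,z):
    f=240/np.tan(np.radians(c["vfov"]/2)); R=np.array(c["R"]);t=np.array(c["t"])
    o=-R.T@t; d=R.T@np.array([(p[0]-c["cx"])/f,(p[1]-c["cy"])/f,1]); return o+d*(z-o[2])/d[2]
def proj(c,X):
    f=240/np.tan(np.radians(c["vfov"]/2)); x=np.array(c["R"])@np.array(X)+np.array(c["t"]); return x[:2]/x[2]*f+[c["cx"],c["cy"]]
E
python3 - <<'E'
from h import *
np.set_printoptions(precision=4,suppress=True)
c=cam("top","pics/top1.png")
for n,z in [("tab_1",.08),("lid",.076),("box",0)]+[(b,0) for b in("stapler","mug","calculator","notes")]:
    for m in finder.mark_of("top",n): print(n,round(m["conf"],2),np.round(m["position"]),ray(c,m["position"],z))
for m in finder.outline_of("top","lid"): print("out",m["conf"],m["extent"])
o=bot.get_obs();print(o["time"],o["ee_pos"],o["tcp_rot"],o["wrist_force"])
E
```

```text
tab_1 0.88 [366. 267.] [ 0.4887 -0.0192  0.08  ]
tab_1 0.75 [360. 235.] [ 0.5779 -0.0058  0.08  ]
tab_1 0.75 [336. 257.] [0.5178 0.0636 0.08  ]
lid 0.71 [355. 254.] [0.5273 0.0109 0.076 ]
box 0.81 [173. 325.] [0.3401 0.5291 0.    ]
stapler 0.82 [296. 173.] [0.7822 0.1739 0.    ]
stapler 0.59 [442. 178.] [ 0.7594 -0.2609  0.    ]
mug 0.62 [380. 166.] [ 0.7988 -0.0781  0.    ]
calculator 0.74 [247. 222.] [0.6365 0.3184 0.    ]
notes 0.67 [440. 177.] [ 0.7623 -0.2536  0.    ]
notes 0.46 [354. 252.] [0.5405 0.0065 0.    ]
out 0.64 [355.9, 252.0, 56.9, 54.4]
0.45 [0.2416 0.4941 0.2312] [-179.9931   -0.0004  153.9426] [-0.3505  0.7468 -0.569 ]
```

View pics/top1.png

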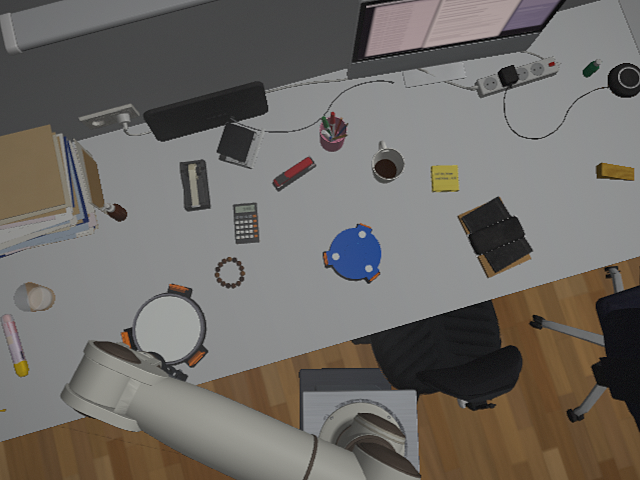

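The top view shows the blue lid with three white marks on a small grey box at (355,254). The look-alike is the larger box with a white top at (170,328), left front. I choose the one at (355,254) and check it in a crop.

```bash
python3 -c "
import cv2
i=cv2.imread('pics/top1.png')[205:305,290:420];cv2.imwrite('pics/crop1.png',cv2.resize(i,None,fx=5,fy=5,interpolation=cv2.INTER_CUBIC))"
python3 -m inch '[[[0,-52,-34,0,0,0,0],[0,-52,-34,0,0,0,0],[0,-52,-34,0,0,0,0],[0,-52,-34,0,0,0,0],[0,-52,-34,0,0,0,0],[0,-52,-34,0,0,0,0],[0,-52,-34,0,0,0,0],[0,-40,-26,0,0,0,0]]]'
```

```text
time: 1.45
ee_pos: [0.4894, 0.0772, 0.2314]
tcp_rot: [180.0, 0.0, 153.9]
wrist_force: [1.2, 0.9, 0.2]
opening: -0.0
grasp_force: 0.0
```

View pics/crop1.png

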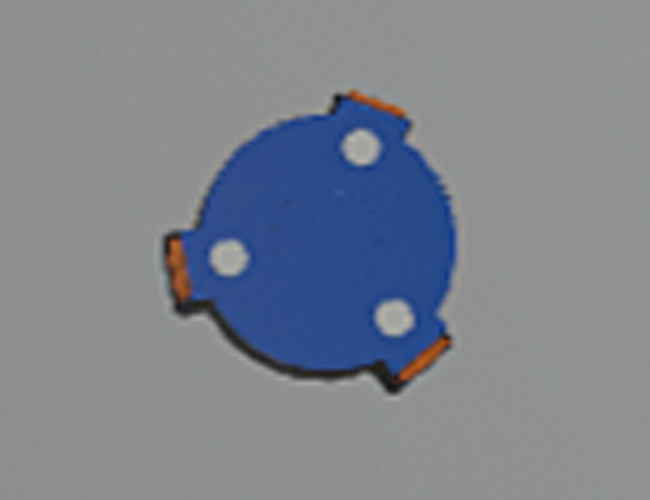

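```bash
python3 - <<'E'
from h import *
np.set_printoptions(precision=4,suppress=True)
c=cam("wrist","pics/w1.png")
for n,z in [("tab_1",.08),("lid",.076)]:
    for m in finder.mark_of("wrist",n): print(n,round(m["conf"],2),np.round(m["position"]),ray(c,m["position"],z))
c=cam("side","pics/s1.png")
for n,z in [("tab_1",.08),("lid",.076)]:
    for m in finder.mark_of("side",n): print(n,round(m["conf"],2),np.round(m["position"]),ray(c,m["position"],z))
o=bot.get_obs();print(o["time"],o["ee_pos"],o["tcp_rot"],o["wrist_force"],o["opening"])
E
```

```text
tab_1 0.97 [322. 269.] [0.5206 0.0613 0.08  ]
lid 0.88 [258. 307.] [0.5276 0.004  0.076 ]
tab_1 0.84 [341. 231.] [ 0.5813 -0.0161  0.08  ]
tab_1 0.78 [351. 245.] [0.521  0.0522 0.08  ]
tab_1 0.66 [376. 238.] [ 0.4767 -0.0178  0.08  ]
lid 0.69 [354. 262.] [0.4816 0.1239 0.076 ]
lid 0.63 [353. 241.] [0.5295 0.0177 0.076 ]
1.75 [0.4882 0.0801 0.2313] [179.9909  -0.0109 153.9727] [-0.0714 -0.2988  0.4636] 0.0004470766408606377
```

View pics/w1.png

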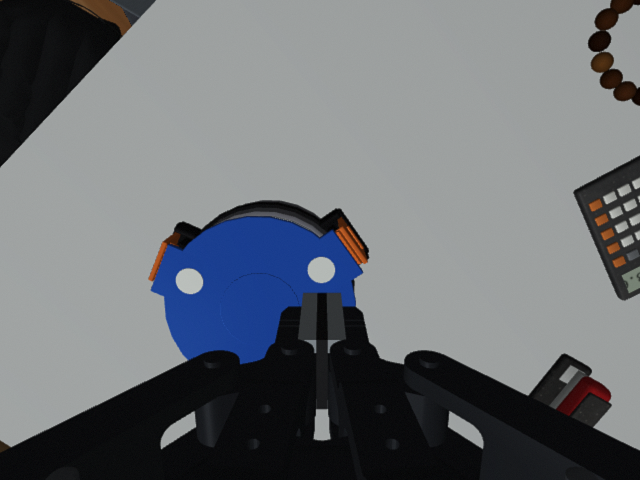

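The crop shows the blue lid with three white marks beside three orange catches, so this is the right box. The wrist view shows two marks at (189,281) and (321,269). I'll compute their positions and fit all three.

```bash
python3 - <<'E'
from h import *
np.set_printoptions(precision=4,suppress=True)
c=cam("wrist")
P=[]
for u,v in [(189,281),(321,269)]:
    g=(c["pixels"].min(2)>180).astype(np.uint8)[v-20:v+21,u-20:u+21]
    n,l,s,ce=cv2.connectedComponentsWithStats(g); k=l[20,20]; p=ce[k]+[u-20,v-20]
    P.append(ray(c,p,.08)[:2]); print(p,s[k,4],P[-1])
a,b=P; d=b-a; print("dist",np.hypot(*d)); m=(a+b)/2
n=np.array([-d[1],d[0]])/np.hypot(*d)
for s in(1,-1): print("centre",m+s*n*.028,"third",m+s*n*.084)
R=lambda y:np.array([[np.cos(y),np.sin(y)],[np.sin(y),-np.cos(y)]])
o=bot.get_obs()["ee_pos"][:2];y=np.radians(153.94)
print("move to b (tool mm)",R(y).T@(b-o)*1000,"a-b",R(y).T@(a-b)*1000)
E
```

```text
[186.2213 283.7686] 497 [ 0.4858 -0.0303]
[321.2705 268.6989] 1571 [0.5188 0.0644]
dist 0.10031263393303597
centre [0.4758 0.0263] third [0.423  0.0447]
centre [0.5287 0.0078] third [ 0.5816 -0.0106]
move to b (tool mm) [-34.5248  -0.8818] a-b [-11.9248 -99.6013]
```

```bash
python3 - <<'E'
from h import *
np.set_printoptions(precision=4,suppress=True)
i=cv2.imread("pics/w1.png"); c=cam("wrist")
g=((i.min(2)>150)).astype(np.uint8)
n,l,s,ce=cv2.connectedComponentsWithStats(g)
P=[]
for u,v in [(189,281),(321,269)]:
    k=l[v,u]; print(i[v,u],k,s[k],ce[k]); P.append(ray(c,ce[k],.08)[:2]); print(P[-1])
a,b=P; d=b-a; print("dist",np.hypot(*d)); m=(a+b)/2
n=np.array([-d[1],d[0]])/np.hypot(*d)
print("centre",m-n*.028,"third",m-n*.084)
print(proj(c,bot.get_obs()["ee_pos"]))
E
```

```text
[187 190 185] 15 [176 269  27  25 525] [188.9562 280.7124]
[ 0.4846 -0.027 ]
[181 185 181] 14 [308 257  27  26 531] [320.838  269.4369]
[0.5192 0.0642]
dist 0.097508093332755
centre [0.5281 0.0087] third [ 0.5805 -0.0112]
[322.8927 315.7116]
```

```bash
python3 -m inch '[[[0,-17,0,20,0,0,0],[0,-18,-1,50,0,0,0],[0,0,0,40,0,0,0],[0,0,0,25,0,0,0],[0,0,0,0,0,0,0],[0,0,0,0,0,0,0]]]'
python3 - <<'E'
from h import *
c=cam("side")
p=proj(c,[.5281,.0087,.08]).astype(int);print(p)
i=cv2.cvtColor(c["pixels"],cv2.COLOR_RGB2BGR)[p[1]-60:p[1]+50,p[0]-70:p[0]+70]
cv2.imwrite("pics/s2.png",cv2.resize(i,None,fx=5,fy=5,interpolation=cv2.INTER_CUBIC))
o=bot.get_obs();print(o["ee_pos"],o["wrist_force"])
E
```

```text
time: 2.6
ee_pos: [0.5199, 0.0639, 0.0977]
tcp_rot: [179.9, 0.1, 154.0]
wrist_force: [0.8, 0.2, -0.1]
opening: 0.0002
grasp_force: 0.0
[354 238]
[0.52021239 0.06374737 0.09799641] [ 0.65581152 -0.05618215 -0.06565724]
```

View pics/s2.png

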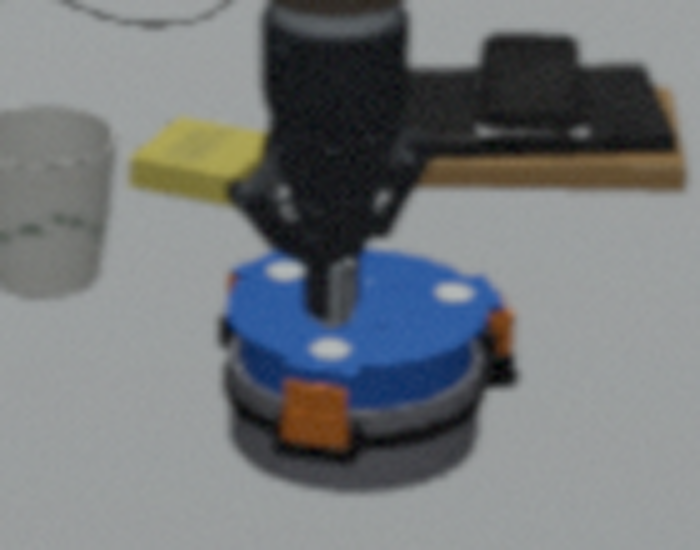

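The side view shows the closed fingertips at (332,322), straight above the front mark at (330,348). I'll go down with feeling.

```bash
python3 -m inch '[[[0,0,0,10,0,0,0],[0,0,0,7,0,0,0],[0,0,0,2,0,0,0],[0,0,0,0,0,0,0]]]'; python3 -m inch '[[[0,0,0,2,0,0,0],[0,0,0,2,0,0,0],[0,0,0,0,0,0,0]]]'
```

```text
time: 3.15
ee_pos: [0.5195, 0.0632, 0.0774]
tcp_rot: [180.0, -0.0, 153.9]
wrist_force: [-1.4, 0.8, 2.3]
opening: -0.0
grasp_force: 1.1
time: 3.52
ee_pos: [0.5197, 0.0632, 0.0735]
tcp_rot: [180.0, 0.0, 153.9]
wrist_force: [-1.0, 0.7, 4.3]
opening: 0.0001
grasp_force: 2.2
```

```bash
for i in 1 2; do python3 -m inch '[[[0,0,0,1,0,0,0],[0,0,0,1,0,0,0]]]' | egrep 'time|pos|force'; done;  python3 -m inch '[[[0,0,0,1,0,0,0],[0,0,0,1,0,0,0]]]'| egrep 'time|pos|force'
```

```text
time: 3.78
ee_pos: [0.5199, 0.0633, 0.072]
wrist_force: [-1.4, 1.0, 8.7]
grasp_force: 4.1
time: 4.03
ee_pos: [0.5202, 0.0633, 0.0703]
wrist_force: [-0.6, 1.0, 9.6]
grasp_force: 5.0
time: 4.28
ee_pos: [0.5202, 0.0636, 0.0685]
wrist_force: [-1.6, 3.7, 8.1]
grasp_force: 4.3
```

```bash
python3 -m inch '[[[0,0,0,1,0,0,0],[0,0,0,0.5,0,0,0]]]' | egrep 'time|pos|force';  python3 -m inch '[[[0,0,0,1,0,0,0],[0,0,0,0.5,0,0,0]]]'| egrep 'time|pos|force'
```

```text
time: 4.53
ee_pos: [0.5202, 0.0639, 0.0668]
wrist_force: [-1.5, 4.1, 9.7]
grasp_force: 4.8
time: 4.78
ee_pos: [0.5201, 0.0641, 0.0653]
wrist_force: [-2.7, 5.5, 9.8]
grasp_force: 5.0
```

```bash
python3 -m inch '[[[0,0,0,1,0,0,0],[0,0,0,0.5,0,0,0]]]' | egrep 'time|pos|force'
```

```text
time: 5.03
ee_pos: [0.5201, 0.064, 0.0639]
wrist_force: [-2.4, 5.3, 12.1]
grasp_force: 6.1
```

```bash
python3 -m inch '[[[0,0,0,1,0,0,0],[0,0,0,0.5,0,0,0]]]' | egrep 'time|pos|force';  python3 -m inch '[[[0,0,0,1,0,0,0],[0,0,0,0.5,0,0,0]]]'| egrep 'time|pos|force'
```

```text
time: 5.28
ee_pos: [0.5203, 0.0641, 0.0636]
wrist_force: [-6.5, 4.1, 21.4]
grasp_force: 10.8
time: 5.52
ee_pos: [0.5204, 0.064, 0.0632]
wrist_force: [-10.0, 3.5, 29.8]
grasp_force: 15.1
```

```bash
python3 -m inch '[[[0,0,0,1,0,0,0],[0,0,0,0,0,0,0]]]' | egrep 'time|pos|force'
```

```text
time: 5.78
ee_pos: [0.5206, 0.064, 0.0629]
wrist_force: [-10.9, 3.5, 32.8]
grasp_force: 16.5
```

```bash
python3 -m inch '[[[0,0,0,-10,0,0,0],[0,0,0,-25,0,0,0],[0,0,0,0,0,0,0]]]' | egrep 'time|pos|force'
python3 - <<'E'
from h import *
c=cam("side")
p=proj(c,[.5281,.0087,.08]).astype(int)
i=cv2.cvtColor(c["pixels"],cv2.COLOR_RGB2BGR)[p[1]-60:p[1]+50,p[0]-70:p[0]+70]
cv2.imwrite("pics/s3.png",cv2.resize(i,None,fx=5,fy=5,interpolation=cv2.INTER_CUBIC))
E
```

```text
time: 6.15
ee_pos: [0.5205, 0.0631, 0.0951]
wrist_force: [0.3, 0.6, 0.7]
grasp_force: 0.0
```

View pics/s3.png

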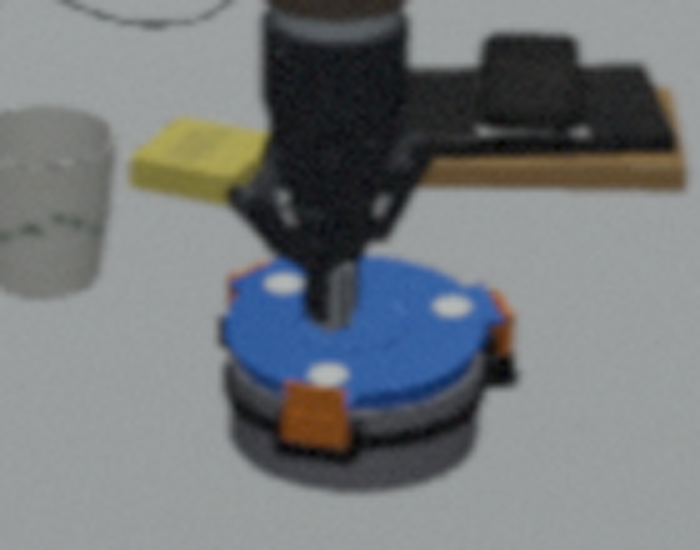

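The near mark moved from row 348 to 374 (about 16 mm down) and stays under its catch with the fingers off. Next is the mark on the robot side, which is on the right in this picture.

```bash
python3 -m inch '[[[0,-4,-48,0,0,0,0],[0,-3,-49,0,0,0,0],[0,0,0,10,0,0,0],[0,0,0,7,0,0,0],[0,0,0,0,0,0,0]]]' | egrep 'time|pos|force'; for i in 1 2; do python3 -m inch '[[[0,0,0,1.5,0,0,0],[0,0,0,1.5,0,0,0]]]' | egrep 'time|pos|force'; done
```

```text
time: 6.82
ee_pos: [0.4829, -0.0263, 0.0755]
wrist_force: [-0.7, 0.5, -0.5]
grasp_force: 0.0
time: 7.08
ee_pos: [0.4835, -0.0265, 0.0738]
wrist_force: [0.2, 0.5, 0.4]
grasp_force: 0.0
time: 7.32
ee_pos: [0.4836, -0.027, 0.0712]
wrist_force: [-0.8, 0.8, 4.7]
grasp_force: 2.4
```

```bash
for i in 1 2; do python3 -m inch '[[[0,0,0,1,0,0,0],[0,0,0,1,0,0,0]]]' | egrep 'time|pos|force'; done
```

```text
time: 7.58
ee_pos: [0.4838, -0.0271, 0.0695]
wrist_force: [0.6, 0.2, 6.9]
grasp_force: 3.2
time: 7.82
ee_pos: [0.4835, -0.0271, 0.0671]
wrist_force: [0.9, 0.6, 4.3]
grasp_force: 2.4
```

```bash
python3 -m inch '[[[0,0,0,1,0,0,0],[0,0,0,0.5,0,0,0]]]' | egrep 'time|pos|force'
```

```text
time: 8.07
ee_pos: [0.4833, -0.0271, 0.0654]
wrist_force: [-1.0, -0.3, 6.3]
grasp_force: 3.0
```

```bash
python3 -m inch '[[[0,0,0,1,0,0,0],[0,0,0,0.5,0,0,0]]]' | egrep 'time|pos|force'
```

```text
time: 8.32
ee_pos: [0.4831, -0.0272, 0.064]
wrist_force: [-2.1, -1.1, 6.7]
grasp_force: 4.0
```

```bash
python3 -m inch '[[[0,0,0,1,0,0,0],[0,0,0,0.5,0,0,0]]]' | egrep 'time|pos|force'
```

```text
time: 8.57
ee_pos: [0.4831, -0.0273, 0.0629]
wrist_force: [-5.1, -1.2, 11.8]
grasp_force: 6.3
```

```bash
python3 -m inch '[[[0,0,0,1,0,0,0],[0,0,0,0.5,0,0,0]]]' | egrep 'time|pos|force'
```

```text
time: 8.82
ee_pos: [0.4832, -0.0273, 0.0624]
wrist_force: [-8.0, -0.7, 21.9]
grasp_force: 11.0
```

```bash
python3 -m inch '[[[0,0,0,1,0,0,0],[0,0,0,0.5,0,0,0]]]' | egrep 'time|pos|force'; python3 -m inch '[[[0,0,0,-10,0,0,0],[0,0,0,-25,0,0,0],[0,0,0,0,0,0,0]]]' | egrep 'time|pos|force'
python3 - <<'E'
from h import *
c=cam("side")
p=proj(c,[.5281,.0087,.08]).astype(int)
i=cv2.cvtColor(c["pixels"],cv2.COLOR_RGB2BGR)[p[1]-60:p[1]+50,p[0]-70:p[0]+70]
cv2.imwrite("pics/s4.png",cv2.resize(i,None,fx=5,fy=5,interpolation=cv2.INTER_CUBIC))
E
```

```text
time: 9.07
ee_pos: [0.4835, -0.0273, 0.0615]
wrist_force: [-9.2, -1.3, 27.1]
grasp_force: 13.1
time: 9.45
ee_pos: [0.4839, -0.0271, 0.0954]
wrist_force: [0.7, -0.6, 0.0]
grasp_force: 0.0
```

View pics/s4.png

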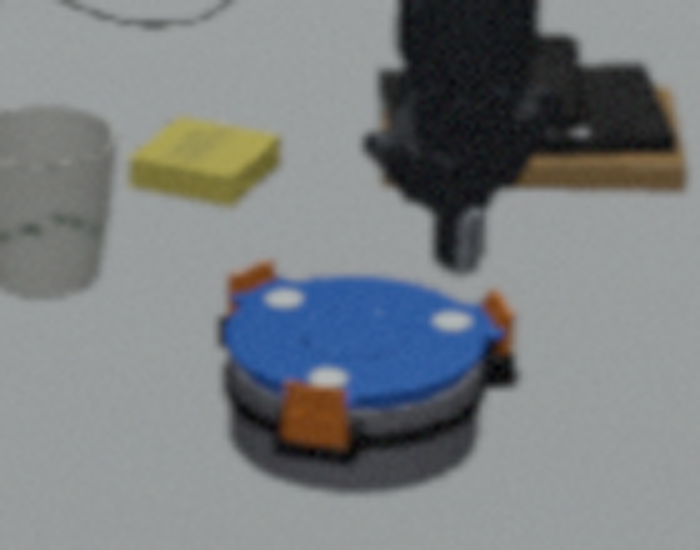

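The right mark went from row 293 to 321 and the near one is at 377, so both are held. The far mark is at 298, also lower than before. I'll press it next.

```bash
python3 -m inch '[[[0,-40,28,0,0,0,0],[0,-40,28.5,0,0,0,0],[0,0,0,10,0,0,0],[0,0,0,10,0,0,0],[0,0,0,4,0,0,0],[0,0,0,0,0,0,0]]]' | egrep 'time|pos|force'; for i in 1 2; do python3 -m inch '[[[0,0,0,1,0,0,0],[0,0,0,1,0,0,0]]]' | egrep 'time|pos|force'; done
```

```text
time: 10.25
ee_pos: [0.5792, -0.0116, 0.0703]
wrist_force: [1.1, -0.1, 0.7]
grasp_force: 0.0
time: 10.5
ee_pos: [0.58, -0.0115, 0.0688]
wrist_force: [-0.2, -0.1, 0.1]
grasp_force: 0.0
time: 10.75
ee_pos: [0.58, -0.0114, 0.0663]
wrist_force: [0.9, 0.2, -0.6]
grasp_force: 0.0
```

```bash
python3 -m inch '[[[0,0,0,1,0,0,0],[0,0,0,0.5,0,0,0]]]' | egrep 'time|pos|force'; python3 -m inch '[[[0,0,0,1,0,0,0],[0,0,0,0.5,0,0,0]]]' | egrep 'time|pos|force'
```

```text
time: 11.0
ee_pos: [0.5799, -0.0114, 0.0647]
wrist_force: [-0.5, 0.1, 0.9]
grasp_force: 0.0
time: 11.25
ee_pos: [0.5799, -0.0114, 0.0632]
wrist_force: [-0.4, 0.3, 0.4]
grasp_force: 0.0
```

```bash
python3 -m inch '[[[0,0,0,1,0,0,0],[0,0,0,0.5,0,0,0]]]' | egrep 'time|pos|force'
```

```text
time: 11.5
ee_pos: [0.58, -0.0114, 0.0621]
wrist_force: [-0.8, 0.2, 3.9]
grasp_force: 1.7
```

```bash
python3 -m inch '[[[0,0,0,1,0,0,0]]]' | egrep 'time|pos|force'
```

```text
time: 11.62
ee_pos: [0.5801, -0.0114, 0.0617]
wrist_force: [-5.1, -0.1, 13.5]
grasp_force: 6.5
```

```bash
python3 -m inch '[[[0,0,0,1,0,0,0],[0,0,0,0,0,0,0]]]' | egrep 'time|pos|force'; python3 -m inch '[[[0,0,0,1,0,0,0],[0,0,0,0,0,0,0]]]' | egrep 'time|pos|force'
```

```text
time: 11.88
ee_pos: [0.5801, -0.0114, 0.0616]
wrist_force: [-6.6, -0.4, 15.1]
grasp_force: 7.5
time: 12.12
ee_pos: [0.5801, -0.0114, 0.0616]
wrist_force: [-9.4, 0.4, 21.6]
grasp_force: 10.9
```

```bash
python3 -m inch '[[[0,0,0,1,0,0,0],[0,0,0,0,0,0,0]]]' | egrep 'time|pos|force'
```

```text
time: 12.38
ee_pos: [0.5802, -0.0114, 0.0615]
wrist_force: [-12.4, 0.4, 28.6]
grasp_force: 14.3
```

Hard at 61.5 mm. I'll lift clear and check all three.

```bash
python3 -m inch '[[[0,0,0,-15,0,0,0],[0,0,0,-50,0,0,0],[0,-30,20,-50,0,0,0],[0,-40,30,-30,0,0,0],[0,-40,30,0,0,0,0],[0,0,0,0,0,0,0],[0,0,0,0,0,0,0]]]' | egrep 'time|pos|force'
python3 - <<'E'
from h import *
c=cam("side")
i=cv2.cvtColor(c["pixels"],cv2.COLOR_RGB2BGR)
for X in [(.4846,-.027),(.5192,.0642),(.5805,-.0112)]:
    # current mark pixel by blob vs projections at 80 and 62 mm
    p8,p6=proj(c,[*X,.08]),proj(c,[*X,.062])
    print(np.round(p8,1),np.round(p6,1))
p=proj(c,[.5281,.0087,.08]).astype(int);x0,y0=p[0]-70,p[1]-60
for f in("s2",None):
    j=cv2.resize(cv2.imread("pics/s2.png"),(140,110),interpolation=cv2.INTER_AREA) if f else i[y0:y0+110,x0:x0+140]
    g=((j.min(2)>120)).astype(np.uint8); n,l,s,ce=cv2.connectedComponentsWithStats(g)
    print([(np.round(ce[k]+[x0,y0],1).tolist(),int(s[k,4])) for k in range(1,n) if 8<s[k,4]<60])
cv2.imwrite("pics/s5.png",cv2.resize(i[y0:y0+110,x0:x0+140],None,fx=5,fy=5,interpolation=cv2.INTER_CUBIC))
E
```

```text
time: 13.25
ee_pos: [0.7134, 0.0121, 0.2017]
wrist_force: [-0.5, 0.1, 0.1]
grasp_force: 0.0
[374.5 236. ] [374.3 241.8]
[349.6 247.4] [349.5 253.4]
[340.4 231.8] [340.4 237.5]
[([340.5, 231.7], 18), ([374.3, 236.0], 19), ([349.6, 247.4], 25)]
[([340.2, 237.1], 18), ([374.0, 241.7], 21), ([349.2, 253.0], 20)]
```

View pics/s5.png

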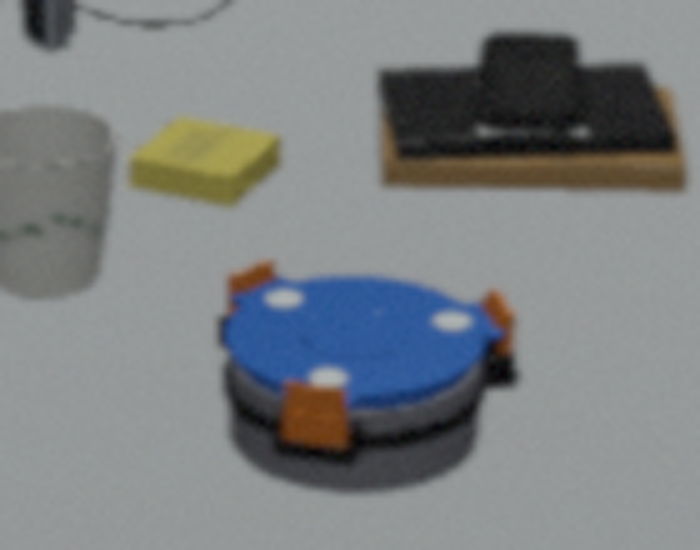

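The lid is level. The three marks dropped 5.4, 5.7 and 5.6 px, which puts them at about 62 to 63 mm, hard home and held with the fingers off. The notes and mug have not moved.

```bash
python3 -c "
from workcell import bot
print(bot.job_done())"
```

```text
the job is handed in; nothing more can be done
None
```

The job is handed in, with no verdict returned: all three tabs are under their catches at about 62–63 mm with the fingers off and the lid level, the highest wrist force read while pressing was about 35 N, and the mug and notes looked unmoved in the last picture (the arm never went near the stapler or calculator).

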